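# Make up the column-change kits for two chromatographs

## Robot

A 6-joint arm with a two-finger parallel gripper is mounted at the origin on the work surface. World frame = base frame: x ahead of the robot, y to its left, z up, the work surface at z = 0. Lengths are in m, angles in rad, forces in N, time in s.
With the tool pointing down it reaches from about 0.25 to 0.85 m from the base axis. Payload 12.5 kg.
Tool frame: the origin (TCP) lies between the finger pads; the fingertips stand 11 mm ahead of it and the grasp point (between the pads) lies 8 mm behind it; z points along the fingers, y is the line along which they close (so a half turn about z gives the same grasp; the last joint's range is limited). The gripper opens to 93 mm and grips with 3 to 60 N. Pads are 15 mm wide; open, the fingers measure 128 mm over their backs; the gripper's body (75 mm by 188 mm) begins 65 mm behind the grasp point.
Start: joints at [1.116, 0.351, 1.652, -0, 1.139, -0.085], TCP at [0.199, 0.513, 0.23] pointing down, gripper open.
Joint ranges: [-2.75, 2.75], [-0.79, 2.1], [0.01, 2.65], [-1.57, 4.71], [0.07, 3.14], [-2.87, 2.87]. Speed limits (rad/s): [2.22, 2.22, 2.79, 3.14, 3.14, 3.14].

## Interface

Orientations are given as a unit quaternion [w, x, y, z].
In Python, from bench import telemetry, get_image, job gives the robot as it stands.
- The arm moves only by the tool send_rows, never from a script. Its arguments are lists of equal length, an entry for each row: "grip": the closure, from 0 (fully open) to 1 (shut); "translation": the shift along the tool's x, y, z in units of 25 mm (1.0 is 25 mm), a list of three; "rotation": the turn, a rotation vector about the tool's x, y, z in degrees, a list of three. A call has 1 to 12 rows; each row is the pose to reach, as a shift and turn from the pose commanded when the call began, along the tool's axes at that moment; what a row does not reach only later rows make up. A row lasts 1/8 s, in which the tool goes at most 62.5 mm and 10.7 degrees, less where a joint would pass 70% of its speed; a pose out of reach is approached as far as the arm can. A call with a gripper value outside its range is refused whole. The fingers move at their own pace and stop on an object; "force" is the grip in N (left out, the last holds). Time passes only in rows, so rows that repeat a pose let the fingers close. It gives the time, the measured TCP pose, the force, the opening and the grip force at its end, in the units of the state.
- telemetry.sense(): the state, without advancing time (a new reading comes with each control period).
- get_image(name): name is "scene" or "top" or "wrist"; returns a dict with "frame" (400x640x3 uint8, red, green, blue), "vfov" (degrees; the focal length in pixels is half the picture's height over the tangent of half this angle, whatever the lens; pixels are square), "cx", "cy" (the principal point, pixels), "pose" (4x4, takes a point from camera to world coordinates); the wrist camera has in their place "tool_from_camera" (4x4, takes a point from camera to tool coordinates, whose origin is the TCP and whose axes are the flange's). Camera axes: x right, y down, z forward; pixel columns grow to the right and rows downward; lengths in m; the calibration is good to about 2 mm. A picture is of the moment at which its call begins: read the wrist's pose just before it. There is no depth.
- job.sign_off(): hands the job in; it is judged then, once.
The state is a dict: "clock": time; "q": joint angles; "dq": joint speeds; "tau": joint torques, N m; "position": TCP position; "orientation": TCP orientation; "force": force on the tool from outside, world axes, zero at the start; "ft_torque": the same for the moment, N m; "grip_width": opening from 0.0 (shut) to 1.0 (fully open); "gripper_force": force on a finger pad.
Only numpy, scipy, OpenCV 4.12 (cv2) and the standard library are available. Lean on these libraries where they do the work, as an engineer would, in place of code of your own. Each camera call takes 0.05 s, during which the arm holds its last target. There are 200 camera calls.

## Task

Make up the two kits from the stock on the bench: the blue tray gets the amber bottle with the red cap, the sky-blue bottle with the yellow cap and the steel cartridge with the green cap; the white tray gets the sky-blue bottle with the red cap and the steel cartridge with the yellow cap. Stand each one upright in the middle of the cell whose pad has the colour of its cap, setting it down without dropping it or tipping it over. Leave the amber bottle with the green cap, the steel beaker and the computer mouse where they are.

Things in the scene. Friction and masses are not known exactly. Their poses are not given: they have to be found in the camera images.
- amber_red: Amber bottle with a red cap. Loose, standing, about 120 g. Body 44 mm in diameter from the base up to 60 mm, with a paper band, then a shoulder narrowing to the screw cap, 28 mm in diameter from 70 to 86 mm. Origin: centre of the underside; z up the bottle.
- blue_yellow: Sky-blue bottle with a yellow cap. Loose, standing, about 120 g. Body 44 mm in diameter from the base up to 60 mm, with a paper band, then a shoulder narrowing to the screw cap, 28 mm in diameter from 70 to 86 mm. Origin: centre of the underside; z up the bottle.
- steel_green: Stainless steel filter cartridge with a green cap. Loose, standing, about 200 g. Body 40 mm in diameter from the base up to 66 mm, with dark rings, then the cap, 26 mm in diameter from 66 to 80 mm. Origin: centre of the underside; z up the cartridge.
- blue_red: Sky-blue bottle with a red cap. Loose, standing, about 120 g. Body 44 mm in diameter from the base up to 60 mm, with a paper band, then a shoulder narrowing to the screw cap, 28 mm in diameter from 70 to 86 mm. Origin: centre of the underside; z up the bottle.
- steel_yellow: Stainless steel filter cartridge with a yellow cap. Loose, standing, about 200 g. Body 40 mm in diameter from the base up to 66 mm, with dark rings, then the cap, 26 mm in diameter from 66 to 80 mm. Origin: centre of the underside; z up the cartridge.
- amber_green: Spare amber bottle with a green cap, not wanted in either kit. Loose, standing, about 120 g. Body 44 mm in diameter from the base up to 60 mm, with a paper band, then a shoulder narrowing to the screw cap, 28 mm in diameter from 70 to 86 mm. Origin: centre of the underside; z up the bottle.
- blue_tray: Blue kit tray, 202 by 70 mm, three cells in a row. Fixed to the bench. Floor 3 mm thick (things stand 3 mm above the bench), walls and dividers 4 mm thick, tops 15 mm above the bench; each cell is 62 by 62 mm inside with a coloured pad on its floor. Origin: underside of the tray, at its centre; x runs along the row of cells. Cell centres on the x axis: red pad at x = -66 mm, yellow pad at 0, green pad at +66 mm.
- white_tray: White kit tray, 136 by 70 mm, two cells in a row. Fixed to the bench. Floor 3 mm thick (things stand 3 mm above the bench), walls and dividers 4 mm thick, tops 15 mm above the bench; each cell is 62 by 62 mm inside with a coloured pad on its floor. Origin: underside of the tray, at its centre; x runs along the row of cells. Cell centres on the x axis: yellow pad at x = -33 mm, red pad at +33 mm.
- beaker: Open stainless steel beaker, a bystander, 60 mm across the rim, 60 mm high, loose, standing on the bench. Origin: centre of the underside.
- mouse: White computer mouse, a bystander, 100 by 60 by 32 mm, loose, lying on the bench. Origin: centre of the underside; x along its length.
Mind the look-alikes: they are no part of the job. What is shaped like the amber_red but pink is not meant. What is shaped like the blue_yellow but purple is not meant.

How it is judged:
By the outcome, as a careful person would: the job done as asked, in the order asked, and still so for the second after the job is handed in, with the robot touching nothing.
It also fails if it takes over 104 s, if anything falls off the work surface, if the arm or the gripper's body presses on something with over 40 N, if the wrist force passes 120 N, or if a joint passes its speed limit or range.

## Working session

There is one attempt and no reset: what is moved stays moved. The work goes in short steps, Python scripts to look and compute and a tool call to move; the robot and the scene stay as the last step left them, time stands still between calls to the robot, and variables do not carry over. Pictures are saved under pics/ and viewed, at most 14 in all, crops included, and the job is handed in when it is done.

Besides the shell and the picture viewer there is one more tool, called after "Emit:" in YAML: its name, and indented under it one key for each argument. send_rows: Moves the arm, as the interface text tells. Its arguments: {"type":"object","properties":{"grip":{"type":"array"},"translation":{"type":"array"},"rotation":{"type":"array"},"force":{"type":"number"}},"required":["grip","translation","rotation"]}

```bash
ls; mkdir -p pics; python3 - <<'E'
from bench import telemetry,get_image
import cv2,numpy as np
for n in("top","scene"):
    d=get_image(n);cv2.imwrite(f"pics/{n}0.png",d["frame"][:,:,::-1]);print(n,d["vfov"],d["cx"],d["cy"],np.round(d["pose"],4).tolist())
d=get_image("wrist");print(d["vfov"],d["cx"],d["cy"],np.round(d["tool_from_camera"],4).tolist())
s=telemetry.sense();print({k:np.round(v,3).tolist() for k,v in s.items()})
E
```

```text
pics
top 43.59902631982616 321.2165766519432 208.13571202332503 [[0.0135, -0.9977, 0.0658, 0.5423], [-0.9996, -0.0119, 0.0251, -0.019], [-0.0243, -0.0661, -0.9975, 0.9909], [0.0, 0.0, 0.0, 1.0]]
scene 48.57989352607021 327.1870332006984 205.7656854146984 [[-0.5749, 0.4308, -0.6956, 1.1442], [0.818, 0.2862, -0.4989, 0.4077], [-0.0158, -0.8559, -0.517, 0.4734], [0.0, 0.0, 0.0, 1.0]]
68.9194018828309 317.73193720435586 197.7535777271064 [[-0.0, -0.9646, -0.2637, 0.0739], [1.0, 0.0001, -0.0003, -0.0001], [0.0003, -0.2637, 0.9646, -0.1552], [0.0, 0.0, 0.0, 1.0]]
{'clock': 0.15, 'q': [1.116, 0.351, 1.652, -0.0, 1.139, -0.085], 'dq': [-0.002, -0.001, 0.0, -0.001, 0.002, -0.001], 'tau': [0.0, -49.747, -28.534, 0.07, 0.025, -0.0], 'position': [0.199, 0.513, 0.229], 'orientation': [-0.0, 0.184, 0.983, -0.0], 'force': [0.377, 0.705, 0.468], 'ft_torque': [0.024, 0.038, 0.002], 'gripper_force': 0.0, 'grip_width': 1.002}
```

View pics/top0.png

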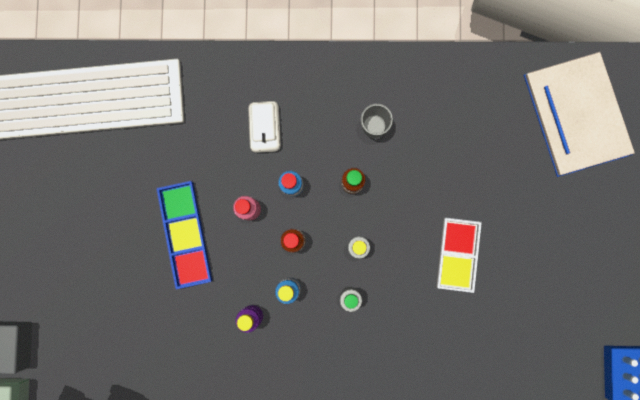

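View pics/scene0.png

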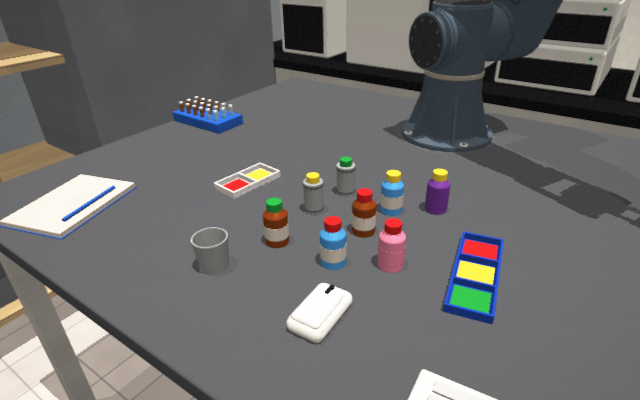

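Top view: amber_red (291,241), blue_yellow (287,292), steel_green (350,301), blue_red (291,183), steel_yellow (359,248). Blue-tray pads: green (179,203), yellow (185,235), red (192,268). White-tray pads: red (460,238), yellow (456,272). The scene view confirms which is which and that all stand upright. Next I measure by colour masks.

```bash
cat > h.py <<'E'
import numpy as np,cv2
from bench import telemetry,get_image
from scipy.spatial.transform import Rotation as R
RNG={'red':[(0,6),(174,180)],'yellow':[(24,34)],'green':[(50,75)]}
def mask(bgr,col):
    h=cv2.cvtColor(bgr,cv2.COLOR_BGR2HSV)
    return sum(cv2.inRange(h,(a,150,110),(b,255,255)) for a,b in RNG[col])
def blob(m,u,v,r=40):
    n,_,st,c=cv2.connectedComponentsWithStats(m)
    k=[i for i in range(1,n) if st[i,4]>40]
    i=min(k,key=lambda i:np.hypot(*(c[i]-(u,v)))); return c[i],st[i]
def ray(d,u,v,z,P=None):
    f=d["frame"].shape[0]/2/np.tan(np.radians(d["vfov"])/2)
    P=d["pose"] if P is None else P
    r=P[:3,:3]@[(u-d["cx"])/f,(v-d["cy"])/f,1]; t=P[:3,3]
    return (t+r*(z-t[2])/r[2])[:2]
def go(x,y,z,yaw=None):
    """shift (units) and turn (deg) to bring the TCP there, tool y at yaw from world y, pointing down"""
    s=telemetry.sense(); w,a,b,c=s["orientation"]; T=R.from_quat([a,b,c,w])
    sh=T.inv().apply(np.array([x,y,z])-s["position"])/.025
    rv=np.zeros(3)
    if yaw is not None:
        G=R.from_euler('z',yaw,degrees=True)*R.from_matrix(np.diag([-1,1,-1.])); rv=(T.inv()*G).as_rotvec(degrees=True)
    return np.round(sh,2).tolist(),np.round(rv,1).tolist()
E
python3 - <<'E'
from h import *
d=get_image("top");b=d["frame"][:,:,::-1].copy()
for n,c,u,v,z in [('amber_red','red',291,241,.082),('blue_yellow','yellow',287,293,.082),('steel_green','green',351,301,.077),('blue_red','red',290,181,.082),('steel_yellow','yellow',360,248,.077),('amber_green','green',354,178,.082),
 ('bR','red',192,268,.003),('bY','yellow',185,235,.003),('bG','green',179,203,.003),('wY','yellow',456,272,.003),('wR','red',460,238,.003)]:
    p,st=blob(mask(b,c),u,v); print(n,p.round(1),st[2:],ray(d,*p,z).round(4))
print(go(.5,.05,.23,0))
E
```

```text
amber_red [290.5 240.3] [ 16  17 211] [0.5429 0.0589]
blue_yellow [285.6 292.7] [ 14  14 161] [0.4486 0.0661]
steel_green [350.7 300.8] [ 12  13 124] [ 0.4354 -0.0516]
blue_red [288.6 180.5] [ 14  14 166] [0.6523 0.0644]
steel_yellow [359.  247.1] [ 13  13 134] [ 0.5323 -0.0658]
amber_green [353.9 177.5] [ 15  14 166] [ 0.659  -0.0551]
bR [191. 267.] [ 31  31 735] [0.4878 0.2619]
bY [184.5 234.3] [ 30  31 700] [0.5522 0.2768]
bG [178.3 202. ] [ 31  31 722] [0.6163 0.2914]
wY [455.8 271.4] [ 30  30 743] [ 0.4869 -0.2584]
wR [459.3 237.7] [ 30  30 741] [ 0.5527 -0.2656]
([-17.93, -12.9, -0.02], [-0.0, -0.0, -21.2])
```

```bash
python3 -c "
from h import *
print(go(.543,.059,.15,12.9))"
```

```text
([-19.4, -11.94, 3.18], [-0.0, -0.0, -34.1])
```

Emit:
send_rows:
  grip: [0, 0, 0, 0, 0, 0, 0, 0, 0, 0, 0, 0]
  translation:
    - [-2, -1.2, 0.3]
    - [-4, -2.4, 0.6]
    - [-6, -3.6, 0.9]
    - [-8, -4.9, 1.3]
    - [-10, -6.1, 1.6]
    - [-12, -7.3, 1.9]
    - [-14, -8.6, 2.2]
    - [-16, -9.8, 2.5]
    - [-18, -11, 2.9]
    - [-19.4, -11.94, 3.18]
    - [-19.4, -11.94, 3.18]
    - [-19.4, -11.94, 3.18]
  rotation:
    - [0, 0, -4]
    - [0, 0, -8]
    - [0, 0, -12]
    - [0, 0, -16]
    - [0, 0, -20]
    - [0, 0, -24]
    - [0, 0, -28]
    - [0, 0, -32]
    - [0, 0, -34.1]
    - [0, 0, -34.1]
    - [0, 0, -34.1]
    - [0, 0, -34.1]
  force: 15

```text
clock: 1.7
position: [0.5426, 0.0596, 0.15]
orientation: [-0.0, -0.112, 0.994, 0.0]
force: [0.6, -0.3, -0.0]
grip_width: 1.002
gripper_force: 0.0
```

```bash
cat > w.py <<'E'
from h import *
def wpose(d,s):
    T=np.eye(4);w,a,b,c=s["orientation"];T[:3,:3]=R.from_quat([a,b,c,w]).as_matrix();T[:3,3]=s["position"];return T@d["tool_from_camera"]
E
python3 - <<'E'
from w import *
s=telemetry.sense();d=get_image("wrist");P=wpose(d,s);b=d["frame"][:,:,::-1].copy();cv2.imwrite("pics/w1.png",b)
for c,z in(('red',.08),('yellow',.08),('green',.08)):
    n,_,st,ce=cv2.connectedComponentsWithStats(mask(b,c))
    for i in range(1,n):
        if st[i,4]>150: print(c,st[i],ray(d,*ce[i],z,P).round(4))
print(s["position"],s["clock"],go(.543,.059,.037,12.9))
E
```

```text
red [   0  101   23   58 1078] [ 0.5303 -0.1806]
red [ 491  156   55   49 2284] [0.481  0.2077]
red [ 300  192   35   37 1003] [0.5413 0.0586]
red [281 314  31  27 732] [0.6533 0.0651]
yellow [ 453   12   49   48 1700] [0.3917 0.1399]
yellow [   0   28   28   68 1570] [ 0.4811 -0.1765]
yellow [ 338   72   38   39 1191] [0.4458 0.0666]
yellow [148 147  38  33 973] [ 0.529  -0.0634]
yellow [ 482  216   53   40 1769] [0.5266 0.2181]
green [ 179   13   37   41 1138] [ 0.4333 -0.0511]
[0.54261331 0.05960861 0.15002199] 1.7 ([-0.01, -0.04, 4.53], [0.0, -0.0, 0.0])
```

View pics/w1.png

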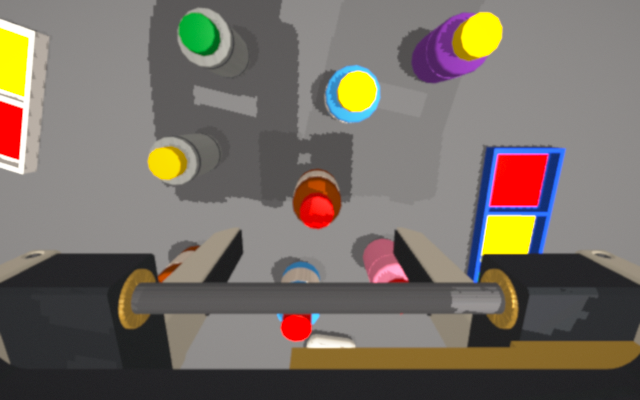

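The wrist view shows the amber bottle's red cap at (317,210), centred between the fingers. Its position agrees with the top view to about 2 mm, so I go down and grip.

Emit:
send_rows:
  grip: [0, 0, 0, 0, 0, 0.7, 0.7, 0.7, 0.7, 0.7, 0.7, 0.7]
  translation:
    - [0, 0, 1.2]
    - [0, 0, 2.4]
    - [0, 0, 3.6]
    - [0, 0, 4.5]
    - [0, 0, 4.5]
    - [0, 0, 4.5]
    - [0, 0, 4.5]
    - [0, 0, 4.5]
    - [0, 0, 4.5]
    - [0, 0, 4.5]
    - [0, 0, 4.5]
    - [0, 0, 4.5]
  rotation:
    - [0, 0, 0]
    - [0, 0, 0]
    - [0, 0, 0]
    - [0, 0, 0]
    - [0, 0, 0]
    - [0, 0, 0]
    - [0, 0, 0]
    - [0, 0, 0]
    - [0, 0, 0]
    - [0, 0, 0]
    - [0, 0, 0]
    - [0, 0, 0]

```text
clock: 3.25
position: [0.5431, 0.0592, 0.0377]
orientation: [0.0, -0.112, 0.994, -0.0]
force: [-0.0, -0.5, 2.6]
grip_width: 0.47
gripper_force: 15.0
```

```bash
python3 -c "
from h import *
print(go(.488,.262,.15,12.9))"
```

```text
([0.34, 8.4, -4.49], [-0.0, -0.0, 0.0])
```

Emit:
send_rows:
  grip: [0.7, 0.7, 0.7, 0.7, 0.7, 0.7, 0.7, 0.7, 0.7, 0.7, 0.7, 0.7]
  translation:
    - [0, 0, -0.8]
    - [0, 0, -2.2]
    - [0, 0, -3.6]
    - [0, 0.4, -4.5]
    - [0.05, 1.6, -4.5]
    - [0.1, 3, -4.5]
    - [0.2, 4.4, -4.5]
    - [0.25, 5.8, -4.5]
    - [0.3, 7.2, -4.5]
    - [0.34, 8.1, -4.5]
    - [0.34, 8.4, -4.5]
    - [0.34, 8.4, -4.5]
  rotation:
    - [0, 0, 0]
    - [0, 0, 0]
    - [0, 0, 0]
    - [0, 0, 0]
    - [0, 0, 0]
    - [0, 0, 0]
    - [0, 0, 0]
    - [0, 0, 0]
    - [0, 0, 0]
    - [0, 0, 0]
    - [0, 0, 0]
    - [0, 0, 0]

```text
clock: 4.75
position: [0.4879, 0.2618, 0.15]
orientation: [-0.0, -0.113, 0.994, -0.0]
force: [0.3, 0.2, -1.7]
grip_width: 0.475
gripper_force: 15.0
```

```bash
python3 - <<'E'
from w import *
s=telemetry.sense();d=get_image("wrist");P=wpose(d,s);b=d["frame"][:,:,::-1].copy();cv2.imwrite("pics/w2.png",b)
n,_,st,ce=cv2.connectedComponentsWithStats(mask(b,'yellow')|mask(b,'green')|mask(b,'red'))
for i in range(1,n):
    if st[i,4]>150: print(st[i],ray(d,*ce[i],.003,P).round(4),ray(d,*ce[i],.19,P).round(4))
print(s["position"],go(.488,.262,.041,12.9))
E
```

```text
[ 155   26   46   46 1582] [0.384  0.1022] [0.4037 0.1909]
[  46   83   52   40 1643] [0.4565 0.0049] [0.4314 0.1539]
[ 292  163   52   46 1895] [0.4785 0.2599] [0.4397 0.2511]
[ 287  252   62   31 1491] [0.5797 0.2829] [0.4783 0.2599]
[296 314  44   9 289] [0.6425 0.2977] [0.5023 0.2655]
[0.48787228 0.26180909 0.14999475] ([-0.01, 0.02, 4.36], [-0.0, -0.0, 0.0])
```

View pics/w2.png

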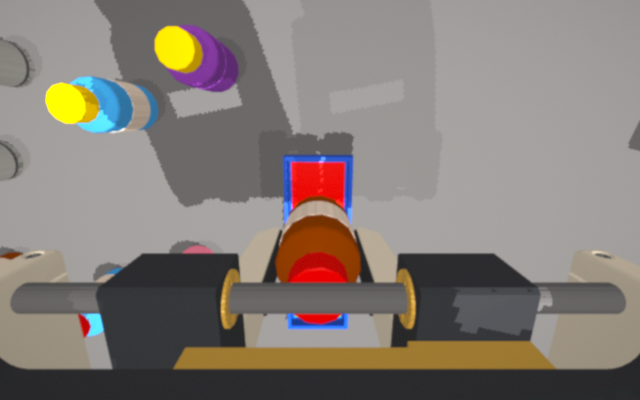

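The amber bottle is held upright, with the tray's red pad (318,186) directly in line below it. I lower it, release and rise.

Emit:
send_rows:
  grip: [0.7, 0.7, 0.7, 0.7, 0.7, 0.7, 0.7, 0.7, 0, 0, 0, 0]
  translation:
    - [0, 0, 1]
    - [0, 0, 2.2]
    - [0, 0, 3.2]
    - [0, 0, 3.9]
    - [0, 0, 4.2]
    - [0, 0, 4.35]
    - [0, 0, 4.36]
    - [0, 0, 4.36]
    - [0, 0, 4.36]
    - [0, 0, 4.36]
    - [0, 0, 4.36]
    - [0, 0, 4.36]
  rotation:
    - [0, 0, 0]
    - [0, 0, 0]
    - [0, 0, 0]
    - [0, 0, 0]
    - [0, 0, 0]
    - [0, 0, 0]
    - [0, 0, 0]
    - [0, 0, 0]
    - [0, 0, 0]
    - [0, 0, 0]
    - [0, 0, 0]
    - [0, 0, 0]

```text
clock: 6.3
position: [0.4879, 0.262, 0.0412]
orientation: [0.0, -0.112, 0.994, 0.0]
force: [0.7, 0.1, -0.1]
grip_width: 0.85
gripper_force: 0.0
```

```bash
python3 -c "
from h import *
print(go(.447,.066,.15,12.9),go(.447,.066,.037,12.9))"
```

```text
([3.35, -7.28, -4.35], [0.0, 0.0, 0.0]) ([3.35, -7.28, 0.17], [0.0, 0.0, 0.0])
```

Emit:
send_rows:
  grip: [0, 0, 0, 0, 0, 0, 0, 0, 0, 0, 0, 0]
  translation:
    - [0, 0, -1]
    - [0, 0, -2.4]
    - [0, 0, -3.8]
    - [0.2, -0.4, -4.35]
    - [0.8, -1.8, -4.35]
    - [1.5, -3.2, -4.35]
    - [2.1, -4.6, -4.35]
    - [2.8, -6, -4.35]
    - [3.2, -7, -4.35]
    - [3.35, -7.28, -4.35]
    - [3.35, -7.28, -4.35]
    - [3.35, -7.28, -4.35]
  rotation:
    - [0, 0, 0]
    - [0, 0, 0]
    - [0, 0, 0]
    - [0, 0, 0]
    - [0, 0, 0]
    - [0, 0, 0]
    - [0, 0, 0]
    - [0, 0, 0]
    - [0, 0, 0]
    - [0, 0, 0]
    - [0, 0, 0]
    - [0, 0, 0]

```text
clock: 7.8
position: [0.4469, 0.0665, 0.1497]
orientation: [-0.0, -0.113, 0.994, 0.0]
force: [0.6, -0.1, -0.2]
grip_width: 1.0
gripper_force: 0.0
```

Emit:
send_rows:
  grip: [0, 0, 0, 0, 0, 0.7, 0.7, 0.7, 0.7, 0.7, 0.7, 0.7]
  translation:
    - [0, 0, 1.2]
    - [0, 0, 2.4]
    - [0, 0, 3.6]
    - [0, 0, 4.5]
    - [0, 0, 4.5]
    - [0, 0, 4.5]
    - [0, 0, 4.5]
    - [0, 0, 4.5]
    - [0, 0, 4.5]
    - [0, 0, 4.5]
    - [0, 0, 4.5]
    - [0, 0, 4.5]
  rotation:
    - [0, 0, 0]
    - [0, 0, 0]
    - [0, 0, 0]
    - [0, 0, 0]
    - [0, 0, 0]
    - [0, 0, 0]
    - [0, 0, 0]
    - [0, 0, 0]
    - [0, 0, 0]
    - [0, 0, 0]
    - [0, 0, 0]
    - [0, 0, 0]

```text
clock: 9.3
position: [0.4469, 0.0659, 0.0375]
orientation: [0.0, -0.112, 0.994, -0.0]
force: [-0.1, -1.3, 2.1]
grip_width: 0.47
gripper_force: 15.0
```

```bash
python3 -c "
from h import *
print(go(.552,.277,.15,12.9))"
```

```text
([-5.98, 7.29, -4.5], [-0.0, 0.0, 0.0])
```

Emit:
send_rows:
  grip: [0.7, 0.7, 0.7, 0.7, 0.7, 0.7, 0.7, 0.7, 0.7, 0.7, 0.7, 0.7]
  translation:
    - [0, 0, -0.8]
    - [0, 0, -2.2]
    - [0, 0, -3.6]
    - [-0.2, 0.2, -4.5]
    - [-1, 1.2, -4.5]
    - [-2, 2.4, -4.5]
    - [-3, 3.6, -4.5]
    - [-4, 4.9, -4.5]
    - [-5, 6.1, -4.5]
    - [-5.7, 7, -4.5]
    - [-5.98, 7.29, -4.5]
    - [-5.98, 7.29, -4.5]
  rotation:
    - [0, 0, 0]
    - [0, 0, 0]
    - [0, 0, 0]
    - [0, 0, 0]
    - [0, 0, 0]
    - [0, 0, 0]
    - [0, 0, 0]
    - [0, 0, 0]
    - [0, 0, 0]
    - [0, 0, 0]
    - [0, 0, 0]
    - [0, 0, 0]

```text
clock: 10.8
position: [0.5516, 0.2766, 0.1495]
orientation: [-0.0, -0.113, 0.994, -0.0]
force: [-0.5, -0.8, -1.8]
grip_width: 0.467
gripper_force: 15.0
```

Emit:
send_rows:
  grip: [0.7, 0.7, 0.7, 0.7, 0.7, 0.7, 0.7, 0.7, 0, 0, 0, 0]
  translation:
    - [0, 0, 1]
    - [0, 0, 2.2]
    - [0, 0, 3.2]
    - [0, 0, 3.9]
    - [0, 0, 4.2]
    - [0, 0, 4.35]
    - [0, 0, 4.36]
    - [0, 0, 4.36]
    - [0, 0, 4.36]
    - [0, 0, 4.36]
    - [0, 0, 4.36]
    - [0, 0, 4.36]
  rotation:
    - [0, 0, 0]
    - [0, 0, 0]
    - [0, 0, 0]
    - [0, 0, 0]
    - [0, 0, 0]
    - [0, 0, 0]
    - [0, 0, 0]
    - [0, 0, 0]
    - [0, 0, 0]
    - [0, 0, 0]
    - [0, 0, 0]
    - [0, 0, 0]

```text
clock: 12.3
position: [0.5519, 0.2769, 0.0409]
orientation: [0.0, -0.112, 0.994, 0.0]
force: [0.1, 0.9, -0.6]
grip_width: 0.848
gripper_force: 0.0
```

```bash
python3 -c "
from h import *
print(telemetry.sense()['position'],go(.434,-.051,.15,12.9))"
```

```text
[0.55193515 0.27693535 0.04093792] ([7.53, -11.73, -4.36], [0.0, 0.0, 0.0])
```

Emit:
send_rows:
  grip: [0, 0, 0, 0, 0, 0, 0, 0, 0, 0, 0, 0]
  translation:
    - [0, 0, -1.2]
    - [0, 0, -2.8]
    - [0.2, -0.3, -4.36]
    - [1.2, -1.9, -4.36]
    - [2.3, -3.6, -4.36]
    - [3.4, -5.3, -4.36]
    - [4.5, -7, -4.36]
    - [5.6, -8.7, -4.36]
    - [6.7, -10.4, -4.36]
    - [7.4, -11.5, -4.36]
    - [7.53, -11.73, -4.36]
    - [7.53, -11.73, -4.36]
  rotation:
    - [0, 0, 0]
    - [0, 0, 0]
    - [0, 0, 0]
    - [0, 0, 0]
    - [0, 0, 0]
    - [0, 0, 0]
    - [0, 0, 0]
    - [0, 0, 0]
    - [0, 0, 0]
    - [0, 0, 0]
    - [0, 0, 0]
    - [0, 0, 0]

```text
clock: 13.8
position: [0.4342, -0.0508, 0.15]
orientation: [0.0, -0.112, 0.994, 0.0]
force: [0.1, 1.3, 1.2]
grip_width: 1.0
gripper_force: 0.0
```

Emit:
send_rows:
  grip: [0, 0, 0, 0, 0, 0.75, 0.75, 0.75, 0.75, 0.75, 0.75, 0.75]
  translation:
    - [0, 0, 1.2]
    - [0, 0, 2.4]
    - [0, 0, 3.6]
    - [0, 0, 4.5]
    - [0, 0, 4.5]
    - [0, 0, 4.5]
    - [0, 0, 4.5]
    - [0, 0, 4.5]
    - [0, 0, 4.5]
    - [0, 0, 4.5]
    - [0, 0, 4.5]
    - [0, 0, 4.5]
  rotation:
    - [0, 0, 0]
    - [0, 0, 0]
    - [0, 0, 0]
    - [0, 0, 0]
    - [0, 0, 0]
    - [0, 0, 0]
    - [0, 0, 0]
    - [0, 0, 0]
    - [0, 0, 0]
    - [0, 0, 0]
    - [0, 0, 0]
    - [0, 0, 0]
  force: 20

```text
clock: 15.3
position: [0.434, -0.051, 0.0374]
orientation: [0.0, -0.112, 0.994, -0.0]
force: [-0.6, -0.3, 1.8]
grip_width: 0.424
gripper_force: 20.0
```

```bash
python3 -c "
from h import *
print(go(.616,.291,.15,12.9))"
```

```text
([-10.15, 11.71, -4.5], [-0.0, 0.0, 0.0])
```

Emit:
send_rows:
  grip: [0.75, 0.75, 0.75, 0.75, 0.75, 0.75, 0.75, 0.75, 0.75, 0.75, 0.75, 0.75]
  translation:
    - [0, 0, -1]
    - [0, 0, -2.6]
    - [-0.2, 0.2, -4.2]
    - [-1.3, 1.5, -4.5]
    - [-2.6, 3, -4.5]
    - [-3.9, 4.5, -4.5]
    - [-5.2, 6, -4.5]
    - [-6.5, 7.5, -4.5]
    - [-7.8, 9, -4.5]
    - [-9.1, 10.5, -4.5]
    - [-9.9, 11.4, -4.5]
    - [-10.15, 11.71, -4.5]
  rotation:
    - [0, 0, 0]
    - [0, 0, 0]
    - [0, 0, 0]
    - [0, 0, 0]
    - [0, 0, 0]
    - [0, 0, 0]
    - [0, 0, 0]
    - [0, 0, 0]
    - [0, 0, 0]
    - [0, 0, 0]
    - [0, 0, 0]
    - [0, 0, 0]

```text
clock: 16.8
position: [0.6157, 0.2922, 0.1488]
orientation: [-0.001, -0.113, 0.994, -0.0]
force: [0.0, -0.3, -2.6]
grip_width: 0.427
gripper_force: 20.0
```

Emit:
send_rows:
  grip: [0.75, 0.75, 0.75, 0.75, 0.75, 0.75, 0.75, 0.75, 0, 0, 0, 0]
  translation:
    - [0, 0, 0.5]
    - [0, 0, 1.8]
    - [0, 0, 3]
    - [0, 0, 3.9]
    - [0, 0, 4.2]
    - [0, 0, 4.35]
    - [0, 0, 4.37]
    - [0, 0, 4.37]
    - [0, 0, 4.37]
    - [0, 0, 4.37]
    - [0, 0, 4.37]
    - [0, 0, 4.37]
  rotation:
    - [0, 0, 0]
    - [0, 0, 0]
    - [0, 0, 0]
    - [0, 0, 0]
    - [0, 0, 0]
    - [0, 0, 0]
    - [0, 0, 0]
    - [0, 0, 0]
    - [0, 0, 0]
    - [0, 0, 0]
    - [0, 0, 0]
    - [0, 0, 0]

```text
clock: 18.3
position: [0.6159, 0.2911, 0.0407]
orientation: [0.0, -0.112, 0.994, 0.0]
force: [-0.7, 0.5, 0.3]
grip_width: 0.812
gripper_force: 0.0
```

```bash
python3 -c "
from h import *
print(telemetry.sense()['position'],go(.653,.065,.15,-6.2))"
```

```text
[0.61589178 0.29110563 0.04070368] ([0.57, -9.15, -4.37], [0.0, 0.0, 19.1])
```

Emit:
send_rows:
  grip: [0, 0, 0, 0, 0, 0, 0, 0, 0, 0, 0, 0]
  translation:
    - [0, 0, -1.2]
    - [0, 0, -2.8]
    - [0, -0.2, -4.37]
    - [0.1, -1.6, -4.37]
    - [0.2, -3.2, -4.37]
    - [0.3, -4.8, -4.37]
    - [0.4, -6.4, -4.37]
    - [0.5, -7.9, -4.37]
    - [0.57, -8.9, -4.37]
    - [0.57, -9.15, -4.37]
    - [0.57, -9.15, -4.37]
    - [0.57, -9.15, -4.37]
  rotation:
    - [0, 0, 0]
    - [0, 0, 0]
    - [0, 0, 0]
    - [0, 0, 3]
    - [0, 0, 6]
    - [0, 0, 9]
    - [0, 0, 12]
    - [0, 0, 15]
    - [0, 0, 18]
    - [0, 0, 19.1]
    - [0, 0, 19.1]
    - [0, 0, 19.1]

```text
clock: 19.8
position: [0.653, 0.066, 0.1499]
orientation: [-0.0, 0.053, 0.999, 0.0]
force: [-1.1, -0.6, -0.3]
grip_width: 0.999
gripper_force: 0.0
```

```bash
python3 - <<'E'
from w import *
s=telemetry.sense();d=get_image("wrist");P=wpose(d,s);b=d["frame"][:,:,::-1].copy()
p,st=blob(mask(b,'red'),317,210);print(p,st,ray(d,*p,.08,P))
print(go(.653,.065,.037,-6.2))
d=get_image("top");b=d["frame"][:,:,::-1].copy();cv2.imwrite("pics/t2.png",cv2.resize(b[130:330,100:420],None,fx=2.4,fy=2.4))
for n,c,u,v,z in [('bR','red',187,268,.085),('bY','yellow',180,235,.085),('bG','green',173,203,.08)]:
    p,st=blob(mask(b,c),u,v); print(n,p,st,ray(d,*p,z).round(4))
E
```

```text
[315.54756871 210.16701903] [299 192  34  36 946] [0.65083759 0.0645321 ]
([-0.01, -0.04, 4.52], [0.0, -0.0, 0.1])
bR [178.46382979 267.31489362] [171 254  20  24 235] [0.4913 0.2614]
bY [171.125      232.84659091] [163 226  17  14 176] [0.5536 0.2769]
bG [165.61290323 198.34677419] [160 193  12  12 124] [0.617  0.2909]
```

View pics/t2.png

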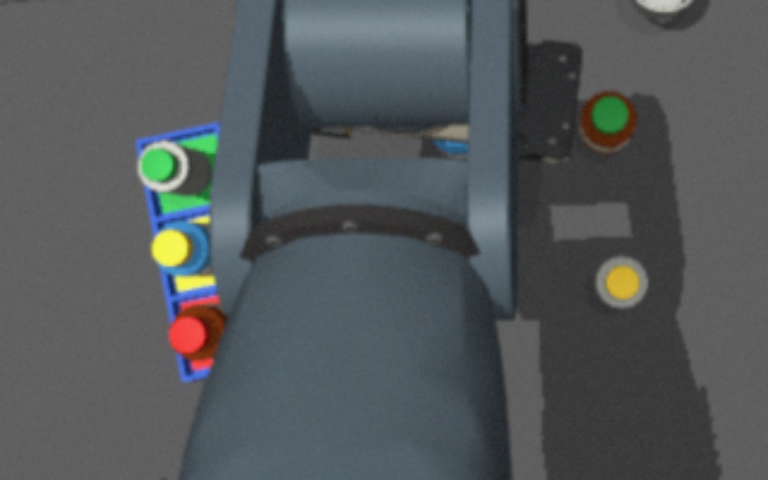

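The top crop shows all three kit pieces standing in their blue-tray cells, with caps at crop positions (157,165), (171,247) and (187,335). They measure within about 3 mm of centre. Now blue_red.

Emit:
send_rows:
  grip: [0, 0, 0, 0, 0, 0.7, 0.7, 0.7, 0.7, 0.7, 0.7, 0.7]
  translation:
    - [0, 0, 1.2]
    - [0, 0, 2.4]
    - [0, 0, 3.6]
    - [0, 0, 4.5]
    - [0, 0, 4.5]
    - [0, 0, 4.5]
    - [0, 0, 4.5]
    - [0, 0, 4.5]
    - [0, 0, 4.5]
    - [0, 0, 4.5]
    - [0, 0, 4.5]
    - [0, 0, 4.5]
  rotation:
    - [0, 0, 0]
    - [0, 0, 0]
    - [0, 0, 0]
    - [0, 0, 0]
    - [0, 0, 0]
    - [0, 0, 0]
    - [0, 0, 0]
    - [0, 0, 0]
    - [0, 0, 0]
    - [0, 0, 0]
    - [0, 0, 0]
    - [0, 0, 0]
  force: 15

```text
clock: 21.4
position: [0.6531, 0.0649, 0.0375]
orientation: [0.0, 0.054, 0.999, -0.0]
force: [-1.0, -0.4, 1.3]
grip_width: 0.471
gripper_force: 15.0
```

```bash
python3 -c "
from h import *
print(go(.553,-.265,.15,-6.2))"
```

```text
([2.56, -13.55, -4.5], [-0.0, 0.0, 0.0])
```

Emit:
send_rows:
  grip: [0.7, 0.7, 0.7, 0.7, 0.7, 0.7, 0.7, 0.7, 0.7, 0.7, 0.7, 0.7]
  translation:
    - [0, 0, -1]
    - [0, 0, -2.6]
    - [0, -0.1, -4.2]
    - [0.2, -1, -4.5]
    - [0.5, -2.8, -4.5]
    - [0.9, -4.8, -4.5]
    - [1.3, -6.8, -4.5]
    - [1.7, -8.8, -4.5]
    - [2.1, -10.8, -4.5]
    - [2.4, -12.6, -4.5]
    - [2.56, -13.4, -4.5]
    - [2.56, -13.55, -4.5]
  rotation:
    - [0, 0, 0]
    - [0, 0, 0]
    - [0, 0, 0]
    - [0, 0, 0]
    - [0, 0, 0]
    - [0, 0, 0]
    - [0, 0, 0]
    - [0, 0, 0]
    - [0, 0, 0]
    - [0, 0, 0]
    - [0, 0, 0]
    - [0, 0, 0]

```text
clock: 22.9
position: [0.552, -0.2657, 0.1489]
orientation: [-0.001, 0.055, 0.998, 0.0]
force: [0.6, 0.1, -1.3]
grip_width: 0.47
gripper_force: 15.0
```

Emit:
send_rows:
  grip: [0.7, 0.7, 0.7, 0.7, 0.7, 0.7, 0.7, 0.7, 0, 0, 0, 0]
  translation:
    - [0, 0, 0.5]
    - [0, 0, 1.8]
    - [0, 0, 3]
    - [0, 0, 3.9]
    - [0, 0, 4.2]
    - [0, 0, 4.35]
    - [0, 0, 4.37]
    - [0, 0, 4.37]
    - [0, 0, 4.37]
    - [0, 0, 4.37]
    - [0, 0, 4.37]
    - [0, 0, 4.37]
  rotation:
    - [0, 0, 0]
    - [0, 0, 0]
    - [0, 0, 0]
    - [0, 0, 0]
    - [0, 0, 0]
    - [0, 0, 0]
    - [0, 0, 0]
    - [0, 0, 0]
    - [0, 0, 0]
    - [0, 0, 0]
    - [0, 0, 0]
    - [0, 0, 0]

```text
clock: 24.4
position: [0.553, -0.265, 0.0407]
orientation: [0.0, 0.054, 0.999, -0.0]
force: [-0.3, 0.2, 0.2]
grip_width: 0.854
gripper_force: 0.0
```

```bash
python3 -c "
from h import *
print(telemetry.sense()['position'],go(.531,-.065,.15,-6.2))"
```

```text
[ 0.5529745  -0.26496799  0.04069469] ([1.74, 7.86, -4.37], [-0.0, 0.0, 0.0])
```

Emit:
send_rows:
  grip: [0, 0, 0, 0, 0, 0, 0, 0, 0, 0, 0, 0]
  translation:
    - [0, 0, -1.2]
    - [0, 0, -2.8]
    - [0, 0.2, -4.37]
    - [0.4, 1.6, -4.37]
    - [0.7, 3.2, -4.37]
    - [1.1, 4.8, -4.37]
    - [1.4, 6.4, -4.37]
    - [1.7, 7.5, -4.37]
    - [1.74, 7.86, -4.37]
    - [1.74, 7.86, -4.37]
    - [1.74, 7.86, -4.37]
    - [1.74, 7.86, -4.37]
  rotation:
    - [0, 0, 0]
    - [0, 0, 0]
    - [0, 0, 0]
    - [0, 0, 0]
    - [0, 0, 0]
    - [0, 0, 0]
    - [0, 0, 0]
    - [0, 0, 0]
    - [0, 0, 0]
    - [0, 0, 0]
    - [0, 0, 0]
    - [0, 0, 0]

```text
clock: 25.9
position: [0.531, -0.0657, 0.1498]
orientation: [-0.0, 0.054, 0.999, -0.0]
force: [0.1, -0.1, -0.5]
grip_width: 0.999
gripper_force: 0.0
```

Emit:
send_rows:
  grip: [0, 0, 0, 0, 0, 0.75, 0.75, 0.75, 0.75, 0.75, 0.75, 0.75]
  translation:
    - [0, 0, 1.2]
    - [0, 0, 2.4]
    - [0, 0, 3.6]
    - [0, 0, 4.5]
    - [0, 0, 4.5]
    - [0, 0, 4.5]
    - [0, 0, 4.5]
    - [0, 0, 4.5]
    - [0, 0, 4.5]
    - [0, 0, 4.5]
    - [0, 0, 4.5]
    - [0, 0, 4.5]
  rotation:
    - [0, 0, 0]
    - [0, 0, 0]
    - [0, 0, 0]
    - [0, 0, 0]
    - [0, 0, 0]
    - [0, 0, 0]
    - [0, 0, 0]
    - [0, 0, 0]
    - [0, 0, 0]
    - [0, 0, 0]
    - [0, 0, 0]
    - [0, 0, 0]
  force: 20

```text
clock: 27.4
position: [0.5309, -0.0649, 0.0374]
orientation: [0.0, 0.054, 0.999, -0.0]
force: [-0.6, -0.3, 0.8]
grip_width: 0.429
gripper_force: 20.0
```

```bash
python3 -c "
from h import *
print(go(.487,-.258,.15,-6.2))"
```

```text
([0.91, -7.87, -4.5], [-0.0, 0.0, 0.0])
```

Emit:
send_rows:
  grip: [0.75, 0.75, 0.75, 0.75, 0.75, 0.75, 0.75, 0.75, 0.75, 0.75, 0.75, 0.75]
  translation:
    - [0, 0, -0.8]
    - [0, 0, -2.2]
    - [0, 0, -3.6]
    - [0, -0.4, -4.5]
    - [0.2, -1.6, -4.5]
    - [0.4, -3, -4.5]
    - [0.5, -4.4, -4.5]
    - [0.7, -5.8, -4.5]
    - [0.8, -7, -4.5]
    - [0.91, -7.7, -4.5]
    - [0.91, -7.87, -4.5]
    - [0.91, -7.87, -4.5]
  rotation:
    - [0, 0, 0]
    - [0, 0, 0]
    - [0, 0, 0]
    - [0, 0, 0]
    - [0, 0, 0]
    - [0, 0, 0]
    - [0, 0, 0]
    - [0, 0, 0]
    - [0, 0, 0]
    - [0, 0, 0]
    - [0, 0, 0]
    - [0, 0, 0]

```text
clock: 28.9
position: [0.4871, -0.2575, 0.1498]
orientation: [-0.0, 0.054, 0.999, 0.0]
force: [-0.1, -0.6, -2.8]
grip_width: 0.429
gripper_force: 20.0
```

Emit:
send_rows:
  grip: [0.75, 0.75, 0.75, 0.75, 0.75, 0.75, 0.75, 0.75, 0, 0, 0, 0]
  translation:
    - [0, 0, 0.5]
    - [0, 0, 1.8]
    - [0, 0, 3]
    - [0, 0, 3.9]
    - [0, 0, 4.2]
    - [0, 0, 4.35]
    - [0, 0, 4.37]
    - [0, 0, 4.37]
    - [0, 0, 4.37]
    - [0, 0, 4.37]
    - [0, 0, 4.37]
    - [0, 0, 4.37]
  rotation:
    - [0, 0, 0]
    - [0, 0, 0]
    - [0, 0, 0]
    - [0, 0, 0]
    - [0, 0, 0]
    - [0, 0, 0]
    - [0, 0, 0]
    - [0, 0, 0]
    - [0, 0, 0]
    - [0, 0, 0]
    - [0, 0, 0]
    - [0, 0, 0]

```text
clock: 30.4
position: [0.4871, -0.2581, 0.0407]
orientation: [0.0, 0.054, 0.999, -0.0]
force: [-0.5, 0.2, 0.3]
grip_width: 0.808
gripper_force: 0.0
```

Emit:
send_rows:
  grip: [0, 0, 0, 0, 0, 0, 0, 0, 0, 0, 0, 0]
  translation:
    - [0, 0, -1]
    - [0, 0, -2.4]
    - [0, 0, -4]
    - [0, 0, -5.5]
    - [1, 2, -6]
    - [2, 4, -6]
    - [3, 5.5, -6]
    - [4, 7, -6]
    - [5, 8.5, -6]
    - [5, 9, -6]
    - [5, 9, -6]
    - [5, 9, -6]
  rotation:
    - [0, 0, 0]
    - [0, 0, 0]
    - [0, 0, 0]
    - [0, 0, 0]
    - [0, 0, 0]
    - [0, 0, 0]
    - [0, 0, 0]
    - [0, 0, 0]
    - [0, 0, 0]
    - [0, 0, 0]
    - [0, 0, 0]
    - [0, 0, 0]

```text
clock: 31.9
position: [0.3876, -0.0216, 0.1906]
orientation: [0.0, 0.054, 0.999, -0.0]
force: [0.0, -0.9, -0.5]
grip_width: 1.001
gripper_force: 0.0
```

```bash
python3 - <<'E'
from w import *
d=get_image("top");b=d["frame"][:,:,::-1].copy();cv2.imwrite("pics/t3.png",b)
for n,c,u,v,z in [('bR','red',178,267,.085),('bY','yellow',171,233,.085),('bG','green',165,198,.08),('wR','red',472,235,.085),('wY','yellow',468,270,.08),('ag','green',354,178,.082)]:
    p,st=blob(mask(b,c),u,v); print(n,p.round(1),st,ray(d,*p,z).round(4))
cv2.imwrite("pics/s3.png",get_image("scene")["frame"][:,:,::-1])
E
```

```text
bR [187.6 267.9] [171 252  36  31 457] [0.4905 0.2448]
bY [171.  232.9] [163 226  16  14 174] [0.5536 0.2771]
bG [165.6 198.3] [160 193  12  12 122] [0.617  0.2909]
wR [469.9 237.4] [462 231  16  14 182] [ 0.5525 -0.2641]
wY [465.6 272.8] [459 267  14  13 151] [ 0.4889 -0.2574]
ag [353.8 177.6] [347 171  15  14 163] [ 0.6588 -0.055 ]
```

View pics/t3.png

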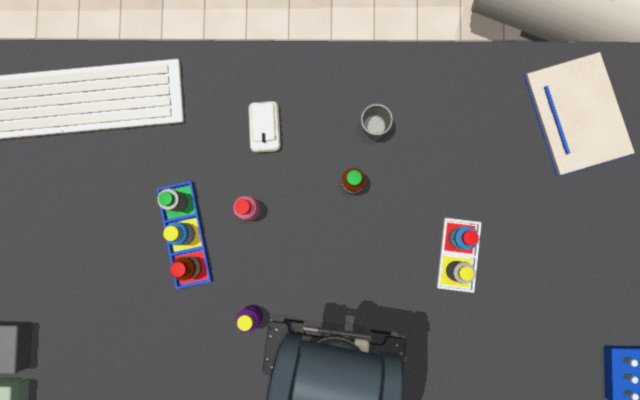

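View pics/s3.png

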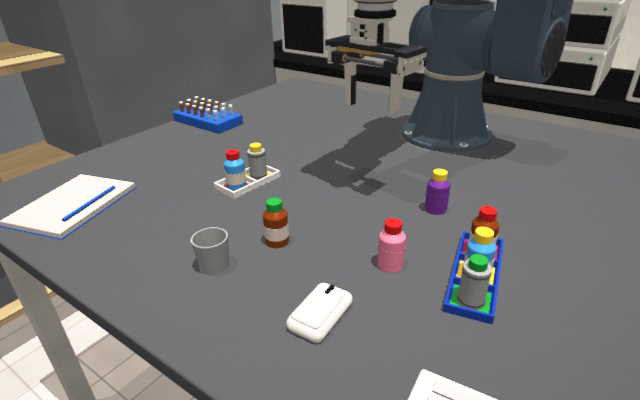

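Both views show all five pieces upright in the right cells, within about 3 mm of centre. The bR reading is skewed because its cap and the red pad merge in the mask. The amber_green spare, beaker and mouse haven't moved, and the robot is clear.

```bash
python3 -c "
from bench import job
print(job.sign_off())"
```

```text
the job is handed in; nothing more can be done
None
```

Both kits are made up and the job is handed in at about 32 s on the clock: all five pieces stand upright in their colour-matched cells, about 3 mm or less off centre, and the spare bottle, beaker and mouse were not moved.

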